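# Re-index a trolley's swivel caster

## Task

The trolley's swivel caster has to be locked at its other notch, under the green band: first drop the yellow broken piece lying on the ring into the aluminium bin. Then lift the red T-handle and turn it so that it stays parked up on its black cheeks, let go of it, and swing the head round to the green band with the lock parked; finally turn the T-handle back and feel for the hidden notch until the sprung lock drops fully home there, and let go. Leave the other things on the worktop where they are.

Things in the scene. Friction and masses are not known exactly. Their poses are not given: they have to be found in the camera images.
- corner: Upturned corner of a laundry trolley, fixed to the worktop: a 170 x 170 x 12 mm plywood plate with a round black-topped lock ring (84 mm radius, top 34 mm above the worktop) and on it a swivel caster, wheel upwards. Origin: on the swivel axis at worktop level; z up; x points from the swivel axis to the lock's starting notch.
- caster (a joint): Angle (rad) of the swivelling head (disc, steel arm with the red-handled lock, fork with the wheel) on the corner: at 0 the arm points along the corner's x axis, in the starting notch; grows anticlockwise seen from above; range -0.2 to 1.85. Stiff: 0.15 N m of friction. It cannot turn while the lock pin is in a notch.
- lock (a joint): Lift (m) of the lock's sprung pin in the arm, 66 mm from the swivel axis: 0 = fully home in a notch; about 0.012 = tip riding on the ring between notches; about 0.019 = parked up; 0.028 = top stop. Its spring pushes down with 6 N when home, 8.3 N when parked. Notches are 14 mm wide, the pin 10 mm with a round tip.
- tee (a joint): Turn (rad) of the red T-handle about the pin, relative to the arm, anticlockwise positive, -1.35 to 1.35. At 0 the bar is radial (points to the swivel axis) and drops between two black cheeks; it can turn only when the lock is lifted 19 mm or more, and turned 0.7 to 1.3 either way it rests across the cheeks' tops and stays up when let go.
- tee_top (a point): Centre of the top of the red T-handle, a flat bar 42 mm long, 12 mm thick, 53 mm tall, gripped across its thickness from above. When home it is 100 mm above the worktop, its upper 34 mm standing above the black cheeks (tops 66 mm above the worktop; the pair is 42 mm radially by 44 mm across). x: along the bar; z up.
- head_axis (a point): Point on the swivel axis 34 mm above the worktop, turning with the head; its x axis points along the arm to the lock, the wheel lies straight across from it.
- wheel_top (a point): Top of the caster wheel's tyre, 117 mm above the worktop, 45 mm from the swivel axis on the side away from the lock. The wheel stands upright, 70 mm across, 24 mm thick (along this point's y, also its axle, about which it rolls); the fork legs (37 mm over both) end 90 mm above the worktop, so the top 27 mm of tyre can be pinched across its thickness from above to swing the head.
- green (a point): Middle of the green band across the ring's top and rim, 66 mm from the swivel axis, 34 mm above the worktop; x points outward from the axis. The band is 18 mm long, 1.0 to 1.4 rad anticlockwise of the starting notch. The only other notch is hidden below it under the black dust lip, its middle within 0.1 rad (6.6 mm) either side of the band's middle: feel for it.
- chip: Yellow broken-off piece of plastic clip, 40 x 18 x 20 mm (x, y, z), about 20 g, lying on the ring on the green band, its length roughly along the ring. Origin: centre of its underside; x along its length.
- bin: Open aluminium waste bin 150 x 150 mm and 100 mm tall, walls 4 mm, fixed on the worktop. Origin: centre of its underside.
- softener: Blue 200 mm bottle with a white cap, 76 mm across, standing on the worktop; not needed, leave it alone. Origin: centre of its underside.
- spanner: Steel spanner about 180 mm long lying on the worktop; leave it alone. Origin: middle of its length, underside.
- driver: Red-handled screwdriver about 200 mm long lying on the worktop; leave it alone. Origin: middle of its length, underside.
- spare: Spare black caster wheel, 70 mm across and 24 mm thick, lying flat; leave it alone. Origin: centre of its underside.
- oil: Small yellow oil bottle with a red cap, 48 mm across, 120 mm tall; leave it alone. Origin: centre of its underside.
- tin: Steel tin with a paper label, 72 mm across, 70 mm tall; leave it alone. Origin: centre of its underside.
- clothespeg: Whole wooden clothes peg 70 x 10 x 18 mm lying flat; leave it alone. Origin: centre of its underside.

How it is judged:
On the way, in this order (a step that is already met when the one before it is completed fails the run):
1. the yellow piece is in the bin and let go (x of chip in the frame of bin between -0.075 and 0.075 m and y of chip in the frame of bin between -0.075 and 0.075 m and z of chip in the frame of bin below 0.07 m and contact force between the fingers and chip below 0.1 N), for 0.2 s.
2. the lock is lifted, its T-handle turned and parked up on the cheeks and let go, with the head not yet swung (value of joint lock above 0.0155 m and (value of joint tee above 0.5 rad or value of joint tee below -0.5 rad) and contact force between the fingers and tee below 0.1 N and value of joint caster below 0.4 rad), for 0.2 s.
3. the head is swung at least 0.7 rad with the lock parked and the T-handle not held (value of joint lock above 0.0155 m and (value of joint tee above 0.5 rad or value of joint tee below -0.5 rad) and contact force between the fingers and tee below 0.1 N and value of joint caster above 0.7 rad), for 0.1 s.
At the end, for the whole second after the job is handed in: The lock is within 3 mm of fully home with its head at least 0.8 rad round from the start (that is, in the notch under the green band), the T-handle back between its cheeks (within 0.3 rad), the head at rest, and the yellow piece at rest inside the bin (x of chip in the frame of bin between -0.075 and 0.075 m and y of chip in the frame of bin between -0.075 and 0.075 m and z of chip in the frame of bin below 0.07 m and linear speed of chip below 0.03 m/s and value of joint lock below 0.003 m and value of joint caster above 0.8 rad and value of joint tee between -0.3 and 0.3 rad and velocity of joint caster between -0.05 and 0.05 rad/s); the robot touches nothing.
It fails at once if one of the bystanders (bottles, spanner, screwdriver, spare wheel, tin, clothes peg) is moved by more than 30 mm (distance of any of softener, spanner, driver, spare, oil, tin, clothespeg from where it was at the start of the episode above 0.03 m).
It also fails if it takes over 72 s, if anything falls off the work surface, if the arm or the gripper's body presses on something with over 40 N, if the wrist force passes 120 N, or if a joint passes its speed limit or range.

## Robot

A 6-joint arm with a two-finger parallel gripper is mounted at the origin on the work surface. World frame = base frame: x ahead of the robot, y to its left, z up, the work surface at z = 0. Lengths are in m, angles in rad, forces in N, time in s.
With the tool pointing down it reaches from about 0.375 to 0.925 m from the base axis. Payload 5.7 kg.
Tool frame: the origin (TCP) lies midway between the tips of the shut fingers; the grasp point (between the pads) lies 19 mm behind it; z points along the fingers, y is the line along which they close (so a half turn about z gives the same grasp; the last joint's range is limited). The gripper opens to 88 mm and grips with 3 to 60 N. Pads are 20 mm wide; open, the fingers measure 115 mm over their backs; the gripper's body (75 mm by 178 mm) begins 61 mm behind the grasp point.
Start: joints at [1.105, 0.359, 1.51, -0, 1.272, -0.115], TCP at [0.206, 0.563, 0.223] pointing down, gripper open.
Joint ranges: [-2.97, 2.97], [-1.01, 2.36], [0.21, 2.38], [-0.96, 4.11], [0.2, 2.71], [-2.98, 2.98]. Speed limits (rad/s): [2.39, 2.39, 3.14, 3.14, 3.14, 3.14].

## Interface

Orientations are given as a unit quaternion [x, y, z, w].
In Python, from bench import move_ptp, servo_line, goto_joints, move_gripper, sleep, inverse_kinematics, capture, PlanningError, close_job, spot_in, silhouettes, current_clock, current_joint_pos, current_qvel, current_joint_torque, current_position, current_orientation, current_force, current_torque, current_finger_gap, current_grip_force gives the robot as it stands. Calls block until the motion is done:
- move_ptp(position, orientation): joint-space move of the TCP to a pose.
- servo_line(position, orientation=None, rate=0.15, contact_N=None): straight line of the TCP; orientation=None keeps the orientation; rate is the mean speed in m/s. With contact_N (N) it stops when the force on the tool has changed by that much, and returns True; else False.
- goto_joints(angles): joint-space move.
- move_gripper(opening): finger opening in m; the grip force is fixed at half the most; returns when the fingers have stopped.
- sleep(seconds).
- inverse_kinematics(position, orientation): joint angles nearest the present ones, or None.
- capture(name): name is "scene" or "top"; returns a dict with "image" (480x640x3 uint8, blue, green, red), "range_z" (480x640 float32, m along the optical axis (not along the pixel's ray), 0 where there is no reading), "intrinsics" (3x3 intrinsics, pixels), "k1" (the pictures are not rectified: a ray, as slopes to the right and down, at radius r is drawn at 1 + k1 r^2 times it, then the intrinsics apply), "R" (3x3) and "t" (3): a world point X has camera coordinates R X + t. Camera axes: x right, y down, z forward; pixel columns grow to the right and rows downward; lengths in m; the calibration is good to about 2 mm. A picture is of the moment at which its call begins.
A pose or a line that the arm cannot do raises PlanningError and nothing moves.
- close_job(): hands the job in; it is judged then, once.
Trained networks look in the newest picture that a camera, given by its name, has taken for a name from the list of things; names that differ only in an ending like _2 or _b are one class to them, and where a whole thing is asked for, a point or a joint stands for the part that bears it (a point fixed in the world has none). Each returns a list of dicts, best first, with "conf" (0 to 1); they miss things now and then, are a little off and sometimes report something else, mostly with a low value. They report only what shows in the picture. A call takes as long as a camera call.
- spot_in(camera, query): "xy" ([column, row] in pixels, amid what is visible of it).
- silhouettes(camera, query): "region" (480x640 bool, what is visible of it) and "xy" ([column, row] in pixels, amid what is visible of it).
Readings, each from a call of its own:
- current_clock(): time.
- current_joint_pos(): joint angles.
- current_qvel(): joint speeds.
- current_joint_torque(): joint torques, N m.
- current_position(): TCP position.
- current_orientation(): TCP orientation.
- current_force(): force on the tool from outside, world axes, zero at the start.
- current_torque(): the same for the moment, N m.
- current_finger_gap(): finger opening in m.
- current_grip_force(): force on a finger pad.
Only numpy, scipy, OpenCV 4.12 (cv2) and the standard library are available. Lean on these libraries where they do the work, as an engineer would, in place of code of your own. Each camera call takes 0.05 s, during which the arm holds its last target. There are 200 camera calls.

## Working session

There is one attempt and no reset: what is moved stays moved. The work goes in short steps, each a Python script; the robot and the scene stay as the last script left them, time stands still between calls to the robot, and variables do not carry over. Pictures are saved under pics/ and viewed, at most 10 in all, crops included, and the job is handed in when it is done.

```bash
ls; mkdir -p pics; cat > h.py <<'E'
import numpy as np, cv2
from bench import *
def pix2w(c,u,v,z=None):
    K=np.array(c["intrinsics"]);d=np.array([(u-K[0,2])/K[0,0],(v-K[1,2])/K[1,1]]);s=d.copy()
    for _ in range(10): s=d/(1+c["k1"]*(s@s))
    R=np.array(c["R"]);t=np.array(c["t"]);o=-R.T@t;r=R.T@np.array([s[0],s[1],1])
    if z is not None: k=(z-o[2])/r[2]
    else:
        k=c["range_z"][int(round(v)),int(round(u))]
    return o+k*r
def cloud(c,mask):
    vs,us=np.nonzero(mask&(c["range_z"]>0))
    return np.array([pix2w(c,u,v) for u,v in zip(us,vs)])
def w2pix(c,X):
    p=np.array(c["R"])@X+c["t"];s=p[:2]/p[2];s=s*(1+c["k1"]*(s@s));K=np.array(c["intrinsics"])
    return K[0,0]*s[0]+K[0,2],K[1,1]*s[1]+K[1,2]
def q(yaw):  # tool down, y axis of tool (closing line) at world angle yaw
    from scipy.spatial.transform import Rotation as Ro
    y=np.array([np.cos(yaw),np.sin(yaw),0]);z=np.array([0,0,-1.]);x=np.cross(y,z)
    return Ro.from_matrix(np.array([x,y,z]).T).as_quat()
E
python3 - <<'E'
from h import *
ims=[]
for n in("scene","top"):
    c=capture(n);cv2.imwrite(f"pics/{n}0.png",c["image"])
    print(n,c["k1"],-np.array(c["R"]).T@c["t"])
    for k in["corner","chip","tee_top","wheel_top","bin","softener","spanner","driver","spare","oil","tin","clothespeg"]:
        for d in spot_in(n,k)[:2]:
            print(k,round(d["conf"],2),np.round(d["xy"]),np.round(pix2w(c,*d["xy"]),3))
print(current_orientation(),current_clock())
E
```

```text
pics
scene -0.04809803650589624 [ 1.05007869 -0.14885298  0.7258044 ]
corner 0.69 [302. 273.] [ 0.583 -0.058  0.098]
corner 0.39 [303. 265.] [ 0.566 -0.053  0.098]
chip 0.68 [335. 273.] [0.565 0.008 0.055]
tee_top 0.7 [299. 281.] [ 0.598 -0.066  0.098]
wheel_top 0.95 [304. 266.] [ 0.521 -0.041  0.037]
wheel_top 0.58 [343. 278.] [0.566 0.025 0.034]
bin 0.78 [462. 214.] [0.434 0.343 0.004]
bin 0.28 [285. 401.] [ 0.765 -0.128  0.008]
softener 0.77 [151. 270.] [ 0.535 -0.31   0.12 ]
softener 0.6 [453. 354.] [0.756 0.168 0.022]
spanner 0.79 [283. 400.] [ 0.761 -0.131  0.004]
driver 0.79 [453. 354.] [0.756 0.168 0.022]
spare 0.72 [172. 380.] [ 0.696 -0.302  0.026]
oil 0.73 [498. 296.] [0.689 0.276 0.066]
oil 0.21 [150. 268.] [ 0.536 -0.309  0.125]
tin 0.69 [194. 212.] [ 0.358 -0.236  0.069]
clothespeg 0.74 [302. 283.] [ 0.594 -0.061  0.084]
clothespeg 0.7 [392. 188.] [0.325 0.212 0.016]
top -0.03372685633446896 [ 0.36714119 -0.01642297  0.89848726]
corner 0.87 [361. 240.] [ 0.498 -0.049  0.093]
chip 0.49 [331. 218.] [0.546 0.005 0.053]
tee_top 0.48 [365. 198.] [ 0.573 -0.057  0.101]
wheel_top 0.62 [354. 232.] [ 0.524 -0.039  0.032]
bin 0.93 [168. 256.] [0.482 0.333 0.003]
bin 0.69 [330. 219.] [0.544 0.007 0.051]
softener 0.62 [512. 241.] [ 0.486 -0.296  0.146]
spanner 0.97 [400. 122.] [ 0.76  -0.135  0.005]
driver 0.95 [252. 129.] [0.741 0.169 0.022]
spare 0.82 [485. 153.] [ 0.684 -0.301  0.023]
oil 0.66 [187. 155.] [0.665 0.279 0.083]
tin 0.73 [465. 339.] [ 0.325 -0.231  0.069]
tin 0.23 [330. 218.] [0.546 0.008 0.052]
clothespeg 0.83 [221. 336.] [0.325 0.215 0.017]
[ 1.74504051e-01  9.84656452e-01 -8.30436371e-05 -3.37594726e-05] 1.3
```

```bash
python3 - <<'E'
import cv2
a=cv2.imread("pics/top0.png")[140:340,240:480];b=cv2.imread("pics/scene0.png")[190:350,220:420]
import numpy as np
cv2.imwrite("pics/a.png",np.hstack([cv2.resize(a,(400,333)),cv2.resize(b,(400,333))]))
E
```

```text
(no output)
```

View pics/a.png

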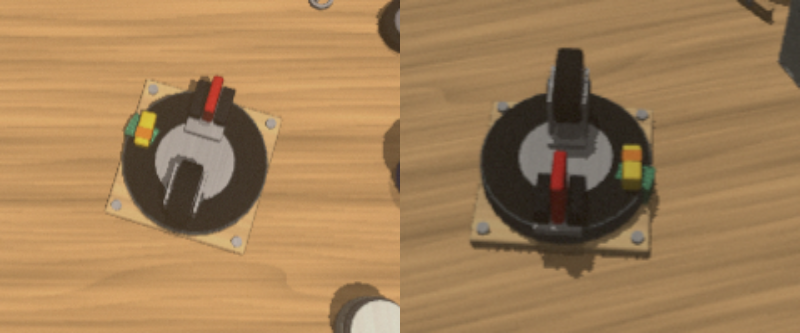

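View pics/top0.png

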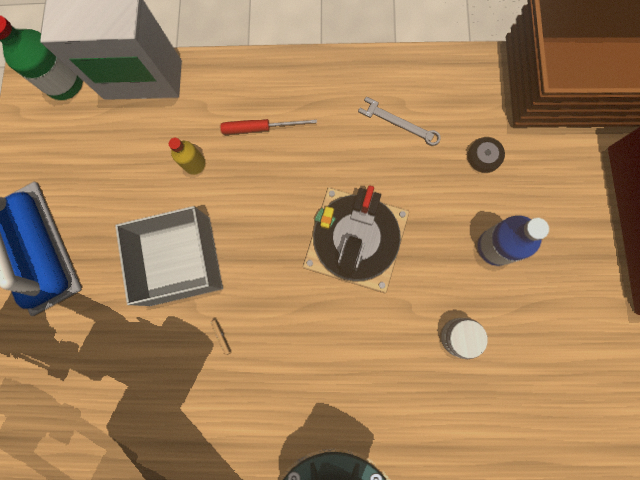

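The pictures show the trolley at about (357,238) in the top view, with the yellow chip at (327,218) on the green band, the red bar at (366,197), and the bin at (168,255). Next I'll measure the geometry from the depth images.

```bash
cat >> h.py <<'E'
def allcloud(c):
    K=np.array(c["intrinsics"]);v,u=np.mgrid[0:480,0:640]
    d=np.stack([(u-K[0,2])/K[0,0],(v-K[1,2])/K[1,1]],-1);s=d.copy()
    for _ in range(10): s=d/(1+c["k1"]*(s**2).sum(-1,keepdims=True))
    z=c["range_z"][...,None];P=np.concatenate([s*z,z],-1)
    W=(P-np.array(c["t"]))@np.array(c["R"]);W[c["range_z"]<=0]=np.nan
    return W
E
python3 - <<'E'
from h import *
from scipy.optimize import least_squares
for n in("top","scene"):
    c=capture(n);W=allcloud(c);h=cv2.cvtColor(c["image"],cv2.COLOR_BGR2HSV).astype(int)
    near=np.hypot(W[...,0]-.51,W[...,1]+.037)<.14
    H,S,V=h[...,0],h[...,1],h[...,2]
    def pca(P,name):
        m=np.median(P,0);q_=P[:,:2]-P[:,:2].mean(0);e,v=np.linalg.eigh(q_.T@q_);d=v[:,1]
        a=q_@d;b=q_@v[:,0]
        rc=P[:,:2].mean(0)+d*(a.max()+a.min())/2+v[:,0]*(b.max()+b.min())/2
        print(n,name,len(P),"mid",np.round(rc,4),"z",np.round(np.percentile(P[:,2],[5,50,95]),4),"yaw",round(np.arctan2(d[1],d[0]),3),"ext",np.round([np.ptp(a),np.ptp(b)],4)); return rc
    red=near&((H<8)|(H>172))&(S>150)&(W[...,2]>.094);T=pca(W[red],"tee")
    yel=near&(H>8)&(H<33)&(S>180)&(V>120)&(W[...,2]>.049)&(W[...,2]<.062);pca(W[yel],"chip")
    grn=near&(H>55)&(H<95)&(S>60)&(W[...,2]>.025);pca(W[grn],"green")
    wh=near&(W[...,2]>.11)&(V<90)&~red;Wh=pca(W[wh],"wheel")
    d=T-Wh;print("arm yaw",np.arctan2(d[1],d[0]),np.linalg.norm(d),"axis",Wh+d*45/111)
    rg=near&(abs(W[...,2]-.034)<.005);P=W[rg][:,:2]
    ed=cv2.morphologyEx(rg.astype(np.uint8),cv2.MORPH_GRADIENT,np.ones((3,3)))
    f=least_squares(lambda p:np.clip(np.maximum(np.hypot(*(P-p).T)-.084,0),0,.02).ravel()*1000,[.51,-.037]);
    # outer edge fit by angular bins
    o=f.x
    for _ in range(5):
        r=np.hypot(*(P-o).T);a=np.arctan2(*(P-o).T[::-1]);B=np.digitize(a,np.linspace(-np.pi,np.pi,37))
        E=np.array([P[B==i][np.argmax(r[B==i])] for i in np.unique(B)])
        g=least_squares(lambda p:np.hypot(*(E-p[:2]).T)-p[2],[*o,.084],loss="soft_l1",f_scale=.001);o=g.x[:2]
    print("ring",g.x)
    bm=(abs(W[...,2]-.1)<.006)&(np.hypot(W[...,0]-.47,W[...,1]-.335)<.14);B=W[bm][:,:2].astype(np.float32)
    print("bin",cv2.minAreaRect(B))
E
```

```text
top tee 140 mid [ 0.5771 -0.0621] z [0.0955 0.098  0.1005] yaw 2.846 ext [0.0423 0.0116]
top chip 136 mid [0.5491 0.0137] z [0.0503 0.0526 0.0548] yaw 2.909 ext [0.0391 0.0175]
top green 57 mid [0.553  0.0165] z [0.031  0.0336 0.036 ] yaw 1.152 ext [0.0343 0.0229]
top wheel 282 mid [ 0.4711 -0.0292] z [0.1104 0.1138 0.1167] yaw 2.803 ext [0.0433 0.0244]
arm yaw -0.3007097530769697 0.11094985602393212 axis [ 0.51405995 -0.04253892]
ring [ 0.51401847 -0.04231015  0.08364389]
bin ((0.4719665050506592, 0.31020626425743103), (0.15002530813217163, 0.15131071209907532), 13.115994453430176)
scene tee 130 mid [ 0.5806 -0.0628] z [0.0955 0.0992 0.1012] yaw 2.845 ext [0.041  0.0121]
scene chip 45 mid [0.5436 0.0151] z [0.0523 0.0542 0.0561] yaw 1.207 ext [0.0177 0.0116]
scene green 71 mid [0.554  0.0159] z [0.0329 0.0348 0.0367] yaw 1.064 ext [0.0355 0.0272]
scene wheel 192 mid [ 0.4747 -0.0297] z [0.1104 0.1147 0.1174] yaw 2.836 ext [0.0448 0.0238]
arm yaw -0.3025140945208734 0.11096034179172506 axis [ 0.51759675 -0.04311772]
ring [ 0.51779387 -0.04266429  0.08436953]
bin ((0.4730972647666931, 0.3099641799926758), (0.15227718651294708, 0.15460911393165588), 13.51636791229248)
```

```bash
python3 - <<'E'
from h import *
Q=q(1.338)
p=np.array([.5505,.0137])
print(inverse_kinematics([*p,.2],Q),current_clock())
move_ptp([*p,.2],Q);move_gripper(.05)
servo_line([*p,.08],Q,rate=.2)
print(servo_line([*p,.0395],Q,rate=.06,contact_N=6),current_position())
move_gripper(0.);print("gap",current_finger_gap(),current_grip_force())
servo_line([*p,.2],Q,rate=.2);print("gap",current_finger_gap())
b=[.4725,.310];Qb=q(1.338+.46)
move_ptp([*b,.2],Qb);servo_line([*b,.09],Qb,rate=.2);move_gripper(.06);sleep(.4)
servo_line([*b,.2],Qb,rate=.25)
c=capture("top");print(current_clock());cv2.imwrite("pics/b.png",c["image"])
for d in spot_in("top","chip"): print(d["conf"],d["xy"],pix2w(c,*d["xy"]))
E
```

```text
[-1.00567658e-01  3.10583963e-01  1.64573747e+00 -4.44089210e-16
  1.18527122e+00 -1.43856766e+00] 1.4
False [0.55061229 0.01368256 0.03946503]
gap 0.017525207810538835 30.000096559524536
gap 0.0175903847204322
11.3167
0.51 [179.1, 257.3] [0.47639221 0.30431822 0.02185486]
```

```bash
python3 - <<'E'
from h import *
ax=np.array([.5158,-.0425]);yaw=-.301
for n in("top","scene"):
    c=capture(n);W=allcloud(c);h=cv2.cvtColor(c["image"],cv2.COLOR_BGR2HSV).astype(int)
    o=[.514,-.0424] if n=="top" else [.5177,-.0428]
    D=W[...,:2]-o;r=np.hypot(D[...,0],D[...,1])
    g=(r<.083)&(r>.05)&(h[...,0]>55)&(h[...,0]<95)&(h[...,1]>60)&(abs(W[...,2]-.034)<.006)
    a=np.arctan2(D[g][:,1],D[g][:,0])-yaw;print(n,g.sum(),np.percentile(a,[2,50,98]),r[g].min())
T=ax+.066*np.array([np.cos(yaw),np.sin(yaw)]);print(T)
Q=q(yaw+np.pi/2)
move_ptp([*T,.17],Q);move_gripper(.04);f0=np.array(current_force())
servo_line([*T,.071],Q,rate=.12,contact_N=8);print(current_position())
move_gripper(0.);print("gap",current_finger_gap(),"F",current_force()-f0)
servo_line([*T,.0935],Q,rate=.05);print("lift F",np.round(current_force()-f0,1))
for t in(.25,.5,.75,1.0):
    servo_line([*T,.0935],q(yaw+np.pi/2-t),rate=.05);print(t,np.round(current_force()-f0,1),np.round(current_torque(),2),current_finger_gap())
servo_line([*T,.0905],q(yaw+np.pi/2-1.),rate=.03);print(np.round(current_force()-f0,1),current_clock())
move_gripper(.04);sleep(.3);servo_line([*T,.17],rate=.15)
for n in("top","scene"):
    c=capture(n);cv2.imwrite(f"pics/c{n}.png",c["image"][190:350,220:420] if n=="scene" else c["image"][140:340,240:480])
cv2.imwrite("pics/c.png",np.hstack([cv2.resize(cv2.imread(f"pics/c{n}.png"),(400,333)) for n in("top","scene")]))
print(current_clock())
E
```

```text
top 155 [1.16233112 1.31263945 1.45036543] 0.05397965013105978
scene 156 [1.17607998 1.33970206 1.51197365] 0.051419279169402504
[ 0.57883267 -0.06206738]
[ 0.57943352 -0.06221181  0.07156907]
gap 0.011893250710299078 F [-0.0651842  -0.70681264  2.58850668]
lift F [  2.5  -2.  -11.1]
0.25 [  3.2  -3.  -10.6] [-0.55 -0.58 -0.  ] 0.011684527783445822
0.5 [  2.2  -2.3 -10. ] [-0.56 -0.52 -0.04] 0.011746202676353814
0.75 [  1.9  -2.3 -10.3] [-0.64 -0.49 -0.06] 0.011481353606690944
1.0 [ 0.7 -2.1 -9.6] [-0.57 -0.33  0.02] 0.011821807638847458
[ 0.3 -2.1 -8.2] 17.4167
19.1333
```

View pics/c.png

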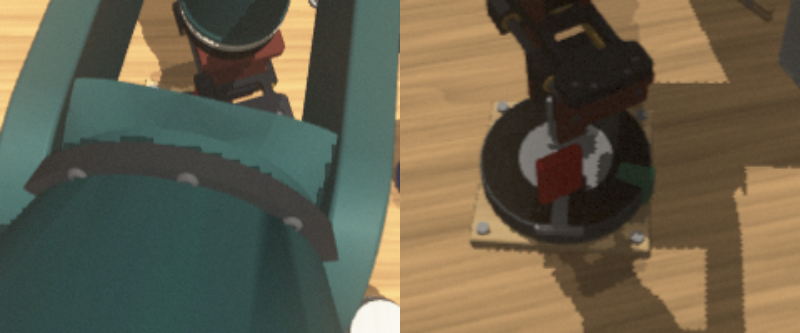

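The scene crop shows the red bar turned across the cheeks at (560,172), and the green band clear at (637,178). Next step is to pinch the wheel and swing the head to just short of the notch window.

```bash
cat >> h.py <<'E'
ax=np.array([.5158,-.0425]);Y0=-.301
def wpose(a,z=.095):
    t=Y0+a; p=ax-.045*np.array([np.cos(t),np.sin(t)]); return [*p,z],q(t-np.pi/2)
def tpos(a): t=Y0+a; return ax+.066*np.array([np.cos(t),np.sin(t)])
def head(n="top"):
    "tee pose from a picture: position, bar yaw, top z; wheel mid and caster angle"
    c=capture(n);W=allcloud(c);h=cv2.cvtColor(c["image"],cv2.COLOR_BGR2HSV).astype(int)
    off=np.array([-.0018,0]) if n=="top" else np.array([.0019,-.0003]);W[...,:2]-=off
    near=np.hypot(W[...,0]-ax[0],W[...,1]-ax[1])<.1
    m=near&((h[...,0]<8)|(h[...,0]>172))&(h[...,1]>150)&(W[...,2]>.085)&(W[...,2]<.13)
    if m.sum()<30: return None
    z=np.percentile(W[m][:,2],90);P=W[m&(W[...,2]>z-.008)]
    (cx,cy),s,_=cv2.minAreaRect(P[:,:2].astype(np.float32));e,v=np.linalg.eigh(np.cov(P[:,:2].T));d=v[:,1]
    b=np.arctan2(d[1],d[0]);a=np.arctan2(cy-ax[1],cx-ax[0])-Y0
    return dict(caster=round(a,3),tee=round((b-a-Y0+np.pi/2)%np.pi-np.pi/2,3),z=round(z,4),r=round(np.hypot(cx-ax[0],cy-ax[1]),4),xy=np.round([cx,cy],4),ext=np.round(s,3))
E
python3 - <<'E'
from h import *
p,Q=wpose(0,.17)
try: move_ptp(p,Q)
except PlanningError as e: print(e);raise
print("q",np.round(current_joint_pos(),2),head("scene"))
move_gripper(.045);f0=np.array(current_force())
print(servo_line(*wpose(0),rate=.1,contact_N=8));move_gripper(0.);print("gap",current_finger_gap())
for a in np.linspace(0,1.17,9)[1:]:
    servo_line(*wpose(a),rate=.05);F=current_force()-f0;print(round(a,2),np.round(F,1))
print(current_clock(),head("scene"))
move_gripper(.045);sleep(.1);servo_line(wpose(1.17,.19)[0],rate=.15)
print(head("scene"),head("top"),current_clock())
E
```

```text
q [-0.21  0.24  1.84  0.    1.06  1.66] {'caster': np.float64(-0.002), 'tee': np.float64(-1.001), 'z': np.float64(0.1187), 'r': np.float64(0.0654), 'xy': array([ 0.5783, -0.062 ]), 'ext': array([0.014, 0.04 ])}
False
gap 0.02399726463854806
0.15 [-1.7 -2.2  6.5]
0.29 [-0.7 -0.6  6.8]
0.44 [-1.2 -1.5  7.9]
0.58 [-2.1  0.7  8.7]
0.73 [-1.3  0.4  7.8]
0.88 [-1.4  1.   8.9]
1.02 [-1.6  1.4  8.4]
1.17 [-1.1  2.2  9.2]
25.1417 {'caster': np.float64(1.18), 'tee': np.float64(-1.013), 'z': np.float64(0.1193), 'r': np.float64(0.065), 'xy': array([0.5572, 0.0075]), 'ext': array([0.011, 0.043])}
{'caster': np.float64(1.185), 'tee': np.float64(-1.02), 'z': np.float64(0.1192), 'r': np.float64(0.0651), 'xy': array([0.5571, 0.0079]), 'ext': array([0.012, 0.042])} None 26.7167
```

```bash
python3 - <<'E'
from h import *
a=1.182;T=tpos(a);t=Y0+a-np.pi/2;d=-1.015
move_ptp([*T,.19],q(t+d));print(np.round(current_joint_pos(),2));move_gripper(.04);f0=np.array(current_force())
print(servo_line([*T,.0905],q(t+d),rate=.1,contact_N=8));move_gripper(0.);print("gap",current_finger_gap())
servo_line([*T,.0935],rate=.04);print(np.round(current_force()-f0,1))
for k in(.75,.5,.25,0):
    servo_line([*T,.0935],q(t+d*k),rate=.05);print(np.round(current_force()-f0,1))
servo_line([*T,.085],rate=.03);print(np.round(current_force()-f0,1))
move_gripper(.04);sleep(.2);servo_line([*T,.18],rate=.15)
print(head("scene"),head("top"),current_clock())
E
```

```text
[-0.11  0.33  1.64 -0.    1.17  1.59]
False
gap 0.011902913353148945
[ 1.3 -1.9 -9.5]
[ 1.1 -2.  -9.1]
[ 1.3 -0.  -9.4]
[ 0.3 -0.3 -8.6]
[-0.8  1.4 -8.8]
[-2.2  2.  -7.8]
{'caster': np.float64(1.182), 'tee': np.float64(-0.023), 'z': np.float64(0.1114), 'r': np.float64(0.0654), 'xy': array([0.5574, 0.008 ]), 'ext': array([0.041, 0.013])} {'caster': np.float64(1.184), 'tee': np.float64(0.29), 'z': np.float64(0.1118), 'r': np.float64(0.0515), 'xy': array([ 0.5485, -0.0027]), 'ext': array([0.013, 0.012])} 33.8333
```

```bash
python3 - <<'E'
from h import *
a=1.178
move_ptp(*wpose(a,.17));move_gripper(.045);f0=np.array(current_force())
print(servo_line(*wpose(a),rate=.1,contact_N=8));move_gripper(0.);print("gap",current_finger_gap());f0=np.array(current_force())
while a<1.5:
    a+=.02;servo_line(*wpose(a),rate=.01);h=head("scene");F=current_force()-f0
    print(round(a,3),h and (h["caster"],h["z"]),np.round(F,1))
    if h and h["z"]<.106: break
    if np.hypot(*F[:2])>20: break
sleep(.2);print(head("scene"),current_clock())
E
```

```text
False
gap 0.02394375360096994
1.198 (np.float64(1.21), np.float64(0.1114)) [ 0.6  0.3 -0.4]
1.218 (np.float64(1.231), np.float64(0.1114)) [ 0.4  0.7 -0.3]
1.238 (np.float64(1.237), np.float64(0.1115)) [ 0.3  0.  -0.6]
1.258 (np.float64(1.278), np.float64(0.111)) [ 0.9 -0.5 -0. ]
1.278 (np.float64(1.17), np.float64(0.1105)) [-0.3 -0.4  0.8]
1.298 (np.float64(1.348), np.float64(0.1009)) [ 3.  -0.7 -0.3]
{'caster': np.float64(1.335), 'tee': np.float64(0.016), 'z': np.float64(0.1013), 'r': np.float64(0.032), 'xy': array([ 0.5321, -0.015 ]), 'ext': array([0.107, 0.014])} 38.1
```

```bash
python3 - <<'E'
from h import *
move_gripper(.045);sleep(.2);servo_line(wpose(1.298,.2)[0],rate=.15)
p=[.45,-.2,.3]
servo_line(wpose(1.298,.3)[0],rate=.2)
for _ in range(2): print(head("scene"),head("top"))
c=capture("scene");cv2.imwrite("pics/d.png",cv2.resize(c["image"][170:370,200:480],(784,560)))
c=capture("top")
for d in spot_in("top","chip"): print(d["conf"],d["xy"],pix2w(c,*d["xy"]))
print(current_force(),current_clock())
E
```

```text
{'caster': np.float64(1.356), 'tee': np.float64(-0.011), 'z': np.float64(0.1004), 'r': np.float64(0.0653), 'xy': array([0.548 , 0.0143]), 'ext': array([0.041, 0.014])} None
{'caster': np.float64(1.347), 'tee': np.float64(0.01), 'z': np.float64(0.1004), 'r': np.float64(0.0654), 'xy': array([0.5486, 0.0141]), 'ext': array([0.04 , 0.014])} None
0.46 [178.9, 260.2] [0.47089271 0.30505967 0.01998877]
0.26 [217.0, 332.0] [0.33335577 0.22389581 0.0173478 ]
[0.23381796 0.18069711 0.47814402] 40.6917
```

View pics/d.png

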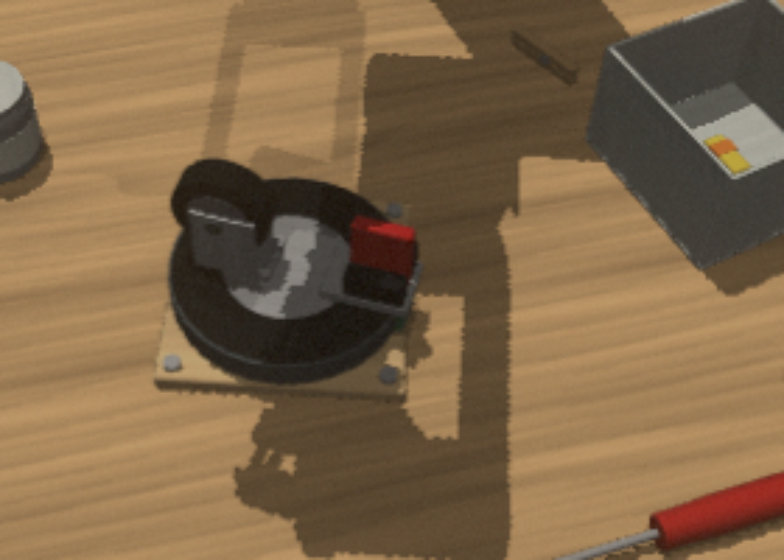

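The picture shows the red bar at (383,247), down between its cheeks over the green band. Its top is at 100 mm, so the lock is home. The chip is in the bin at (727,153).

```bash
python3 -c "
from bench import *
print(close_job())"
```

```text
the job is handed in; nothing more can be done
None
```

The job is handed in (no verdict was returned): the yellow piece is in the bin, and the caster is at about 1.35 rad under the green band with the lock down and the T-handle back between its cheeks, all at about 41 s of the 72 s allowed.

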